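# Load the tie-rod tester

## Task

Guide the selector lever through its zigzag gate from the first slot fully into the middle slot, which readies the tester for loading; only then move every tie-rod end from the turntable onto the test rack, each lying flat across the two angle irons, between their lips, with its stud up. When all of them lie there, guide the lever on through the gate fully into the last slot; leave the other things on the bench where they are.

Things in the scene. Friction and masses are not known exactly. Their poses are not given: they have to be found in the camera images.
- tie0_mid (a point): tie-rod end, 120 mm long, 0.3 kg: square steel shank, 18 x 18 mm, with a round eye (32 mm across, 22 mm high) at one end and a stud standing 18 mm up from the eye. Starts flat on the turntable, stud up. Point: mid-length, on the shank's centre line, 9 mm above the underside, close to the balance point; x along the shank to the eye (eye centre at +44, shank -60 to +28 mm), z up the stud
- tie1_mid (a point): another such tie-rod end, same size and point as tie0_mid; three to five of the five are present
- tie2_mid (a point): another such tie-rod end, same size and point as tie0_mid; three to five of the five are present
- tie3_mid (a point): another such tie-rod end, same size and point as tie0_mid; three to five of the five are present
- tie4_mid (a point): another such tie-rod end, same size and point as tie0_mid; three to five of the five are present
- turntable: low turntable; origin at its centre on the table. Its aluminium disc, 300 mm across, top 30 mm above the table, spins freely at a touch and has a 36 mm hub in the middle, 12 mm high. The tie-rod ends lie on it, middles about 95 mm from its centre, roughly tangential. It stands left or right of the selector
- rest: test rack beside the selector, opposite the turntable: two raised steel angle irons running along its own x, 340 mm long; origin at the centre of its underside. Seats 60 mm above the table, each 26 mm wide, at y = 42 to 68 mm on either side; open between them down to a base plate 8 mm thick. Lips rise 14 mm above the seats along the outer edges (y = +-68 mm) and at the ends (x = +-166 mm)
- rest_seat (a point): centre of the test rack at seat height (60 mm), axes as the rack. A tie-rod end fits across the rack, along its y, an end on each seat, with 8 mm of play to each lip; five fit side by side along x, 60 mm apart
- selector: grey selector box, fixed, 105 x 140 mm; origin at the centre of its underside. A zigzag slot 20 mm wide is cut in its aluminium gate plate, whose top is 78 mm above the table. The lever in the first slot (both joints 0) stands at x = -22.5, y = -40 mm in this frame; lever_along grows in its +x, lever_across in its +y
- lever_along (a joint): lever's position along the selector's x, in m. In mm, the path (along, across) cut in the gate is: first slot (0, 0), (40, 0), (40, 40), middle slot (0, 40), a dead end; back out to (20, 40), (20, 80), last slot (45, 80), a dead end. The shaft is 12 mm thick: 4 mm of play to each edge. Starts at 0 to 0.02
- lever_across (a joint): lever's position along the selector's y, in m; 0 in the first slot, 0.040 in the middle slot, 0.080 in the last. Both ways the lever slides with about 1.5 N of friction and stays where it is left
- lever_knob (a point): middle of the lever's black upright knob, a cylinder 30 mm across and 36 mm high on a 12 mm shaft; 130 mm above the table, 52 mm above the gate plate. The lever stays upright and slides level
- boot0: bystander: ribbed black rubber bellows, 52 mm across, 80 mm high, standing; origin at its underside
- boot1: bystander: the other such bellows, near the other back corner
- marker: bystander: white and yellow marker pen 125 mm long, 14 mm thick, lying in front of the robot; origin under its middle
- tape: bystander: roll of brown tape, 90 mm across, 24 mm high, lying in front of the selector; origin under its centre

How it is judged:
On the way, in this order (a step that is already met when the one before it is completed fails the run):
1. the lever is in the middle slot (value of joint lever_along below 0.008 m and value of joint lever_across between 0.033 and 0.047 m), for 0.2 s.
2. every tie-rod end lies flat, stud up, across both irons of the rack, with the lever still in the middle slot (all of step 1 and x of tie0_mid in the frame of rest between -0.16 and 0.16 m and y of tie0_mid in the frame of rest between -0.025 and 0.025 m and z of tie0_mid in the frame of rest between 0.064 and 0.074 m and angle between each of tie0_mid, tie1_mid, tie2_mid, tie3_mid, tie4_mid's own z axis and vertical below 0.07 rad and x of tie1_mid in the frame of rest between -0.16 and 0.16 m and y of tie1_mid in the frame of rest between -0.025 and 0.025 m and z of tie1_mid in the frame of rest between 0.064 and 0.074 m and x of tie2_mid in the frame of rest between -0.16 and 0.16 m and y of tie2_mid in the frame of rest between -0.025 and 0.025 m and z of tie2_mid in the frame of rest between 0.064 and 0.074 m and x of tie3_mid in the frame of rest between -0.16 and 0.16 m and y of tie3_mid in the frame of rest between -0.025 and 0.025 m and z of tie3_mid in the frame of rest between 0.064 and 0.074 m and x of tie4_mid in the frame of rest between -0.16 and 0.16 m and y of tie4_mid in the frame of rest between -0.025 and 0.025 m and z of tie4_mid in the frame of rest between 0.064 and 0.074 m), for 0.2 s.
3. the lever is in the last slot (value of joint lever_along above 0.037 m and value of joint lever_across above 0.073 m), for 0.2 s.
At the end, for the whole second after the job is handed in: the lever is in the last slot (along over 37 mm, across over 73 mm); every tie-rod end present is at rest across both irons of the rack, its middle within 25 mm of the rack's centre line and 160 mm of its centre along it, seated to 5 mm in height, stud up and level to 0.07 rad (all of step 3 and x of tie0_mid in the frame of rest between -0.16 and 0.16 m and y of tie0_mid in the frame of rest between -0.025 and 0.025 m and z of tie0_mid in the frame of rest between 0.064 and 0.074 m and angle between each of tie0_mid, tie1_mid, tie2_mid, tie3_mid, tie4_mid's own z axis and vertical below 0.07 rad and x of tie1_mid in the frame of rest between -0.16 and 0.16 m and y of tie1_mid in the frame of rest between -0.025 and 0.025 m and z of tie1_mid in the frame of rest between 0.064 and 0.074 m and x of tie2_mid in the frame of rest between -0.16 and 0.16 m and y of tie2_mid in the frame of rest between -0.025 and 0.025 m and z of tie2_mid in the frame of rest between 0.064 and 0.074 m and x of tie3_mid in the frame of rest between -0.16 and 0.16 m and y of tie3_mid in the frame of rest between -0.025 and 0.025 m and z of tie3_mid in the frame of rest between 0.064 and 0.074 m and x of tie4_mid in the frame of rest between -0.16 and 0.16 m and y of tie4_mid in the frame of rest between -0.025 and 0.025 m and z of tie4_mid in the frame of rest between 0.064 and 0.074 m and linear speed of each of tie0, tie1, tie2, tie3, tie4 below 0.02 m/s); the robot touches nothing.
It fails at once if a tie-rod end is brought over the rack before the lever has been taken across to the middle slot (value of joint lever_across below 0.033 m and horizontal distance between any of tie0_mid, tie1_mid, tie2_mid, tie3_mid, tie4_mid and rest below 0.1 m).
It fails at once if another thing on the bench is displaced by more than 50 mm (distance of any of boot0, boot1, marker, tape from where it was at the start of the episode above 0.05 m).
Of tie0, tie1, tie2, tie3, tie4 only 3 to 5 are there at a start; the rules pass over those that are not, and their reading is None.
At some moment in a run one of tie0, tie1, tie2, tie3, tie4 may be knocked a few centimetres aside while the robot is not near it.
Once in a run the grip may slacken for a moment while it holds something.
It also fails if it takes over 210 s, if anything falls off the work surface, if the arm or the gripper's body presses on something with over 40 N, if the wrist force passes 120 N, or if a joint passes its speed limit or range.

## Robot

A 6-joint arm with a two-finger parallel gripper is mounted at the origin on the work surface. World frame = base frame: x ahead of the robot, y to its left, z up, the work surface at z = 0. Lengths are in m, angles in rad, forces in N, time in s.
With the tool pointing down it reaches from about 0.375 to 0.9 m from the base axis. Payload 3.1 kg.
Tool frame: the origin (TCP) lies midway between the tips of the shut fingers; the grasp point (between the pads) lies 19 mm behind it; x points along the fingers, z is the direction in which the jaws open and shut, and the axes are right-handed (so a half turn about x gives the same grasp; the last joint's range is limited). The gripper opens to 87 mm and grips with 3 to 60 N. Pads are 19 mm wide; open, the fingers measure 117 mm over their backs; the gripper's body (75 mm by 190 mm) begins 51 mm behind the grasp point.
Start: joints at [-1.335, 0.527, 1.433, -0, 1.181, -0.178], TCP at [0.252, -0.572, 0.223] pointing down, gripper open.
Joint ranges: [-3.08, 3.08], [-0.75, 2.2], [0.22, 2.44], [-1.43, 4.57], [0, 2.65], [-2.85, 2.85]. Speed limits (rad/s): [2.79, 2.79, 3.14, 3.14, 3.14, 3.14].

## Interface

Orientations are given as a unit quaternion [x, y, z, w].
In Python, from rig import robot, optics, workorder gives the robot as it stands.
- The arm moves only by the tool arm_command, never from a script. Its argument "plan" is a list of rows, each a list of 7 numbers: the shift along the tool's x, y, z in cm, then the turn, a rotation vector about the tool's x, y, z in rad, then the finger opening in cm, from 0 to 8.7. In form: [[x, y, z, ax, ay, az, gripper], ...]. A call has 1 to 12 rows; each row shifts and turns the pose as measured when the row begins, along the tool's axes as they then stand; what a row does not reach is not made up. A row lasts 1/8 s, in which the tool goes at most 62.5 mm and 10.7 degrees, less where a joint would pass 70% of its speed; a pose out of reach is approached as far as the arm can. A call with a gripper value outside its range is refused whole. The fingers move at their own pace and stop on an object; "grip_force" is the grip in N (left out, the last holds). Time passes only in rows, so rows that do not move let the fingers close. It gives the time, the measured TCP pose, the force and the opening at its end, in the units of the state.
- robot.get_obs(): the state, without advancing time (a new reading comes with each control period).
- optics.camera(name): name is "side" or "top"; returns (picture, depth): 384x512x3 uint8, blue, green, red; 384x512 float32, m along the optical axis (not along the pixel's ray), 0 where there is no reading.
- optics.camera_info(name): a dict with "mtx" (3x3 intrinsics, pixels), "position" and "rotation" of the camera in the world. Camera axes: x right, y down, z forward; pixel columns grow to the right and rows downward; lengths in m; the calibration is good to about 2 mm. A picture is of the moment at which its call begins. camera_info takes no time and is no camera call.
- workorder.hand_in(): hands the job in, once; it reports no verdict.
The state is a dict: "time": time; "q": joint angles; "joint_velocities": joint speeds; "joint_torque": joint torques, N m; "position": TCP position; "tool_rot": TCP orientation; "ft_force": force on the tool from outside, world axes, zero at the start; "moment": the same for the moment, N m; "grip_width": finger opening in m.
Only numpy, scipy, OpenCV 4.12 (cv2) and the standard library are available. Lean on these libraries where they do the work, as an engineer would, in place of code of your own. Each camera call takes 0.05 s, during which the arm holds its last target. There are 200 camera calls.

## Working session

There is one attempt and no reset: what is moved stays moved. The work goes in short steps, Python scripts to look and compute and a tool call to move; the robot and the scene stay as the last step left them, time stands still between calls to the robot, and variables do not carry over. Pictures are saved under pics/ and viewed, about 12 in all and at most 16, crops included, and the job is handed in when it is done.

Besides the shell and the picture viewer there is one more tool, called after "Call:" as name([rows], argument=value, ...), one row to a line, values as JSON. arm_command: Moves the arm, as the interface text tells. Its arguments: {"type":"object","properties":{"plan":{"type":"array"},"grip_force":{"type":"number"}},"required":["plan"]}

```bash
mkdir -p pics; ls; cat > h.py <<'E'
import numpy as np, cv2
from scipy.spatial.transform import Rotation as R
from rig import robot, optics, workorder
def grab(n):
    im,d=optics.camera(n); return im.copy(),d.copy()
def cam(n):
    i=optics.camera_info(n); r=np.array(i["rotation"],float)
    if r.shape==(4,): r=R.from_quat(r).as_matrix()
    return np.array(i["mtx"]),np.array(i["position"]),r
def cloud(n,d):
    K,p,r=cam(n); v,u=np.mgrid[:d.shape[0],:d.shape[1]]
    c=np.stack([(u-K[0,2])/K[0,0]*d,(v-K[1,2])/K[1,1]*d,d],-1)
    w=c@r.T+p; w[d==0]=np.nan; return w
def proj(n,X):
    K,p,r=cam(n); c=(np.atleast_2d(X)-p)@r; return (c@K.T)[:,:2]/c[:,2:]
E
python3 - <<'E'
from h import *
for n in("top","side"):
    im,d=grab(n); cv2.imwrite(f"pics/{n}0.png",im); np.save(n+"0.npy",d)
    print(n,optics.camera_info(n),(d==0).mean())
o=robot.get_obs(); print(o["position"],o["tool_rot"],o["time"],R.from_quat(o["tool_rot"]).as_matrix().round(3))
E
```

```text
pics
top {'mtx': array([[404.2262108 ,   0.        , 256.75456291],
       [  0.        , 404.2262108 , 190.1361593 ],
       [  0.        ,   0.        ,   1.        ]]), 'position': array([ 0.43040798, -0.01479643,  1.12620023]), 'rotation': array([-0.70398994,  0.70696249, -0.04603305,  0.04983133])} 0.0037994384765625
side {'mtx': array([[478.97143594,   0.        , 260.72804444],
       [  0.        , 478.97143594, 189.76445136],
       [  0.        ,   0.        ,   1.        ]]), 'position': array([0.18047498, 0.75897037, 0.89585959]), 'rotation': array([-0.21918239,  0.88851711, -0.39300232,  0.08969726])} 0.004069010416666667
[ 0.25172439 -0.57133404  0.22165254] [ 0.38680223  0.59276194 -0.38585378  0.59172136] 0.1 [[-0.     0.915  0.403]
 [ 0.002  0.403 -0.915]
 [-1.     0.    -0.002]]
```

View pics/top0.png

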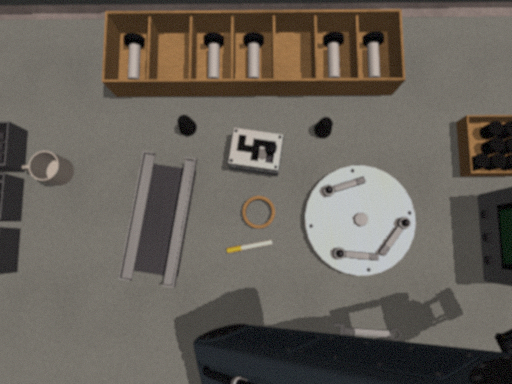

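View pics/side0.png

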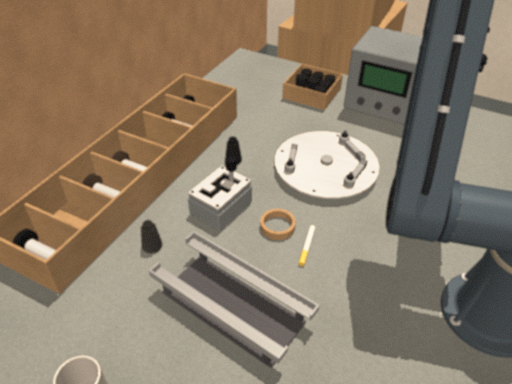

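```bash
cat > m.py <<'E'
from h import *
im=cv2.imread("pics/top0.png"); d=np.load("top0.npy"); W=cloud("top",d); Z=W[...,2]
def reg(u0,u1,v0,v1,z0,z1):
    m=np.zeros(Z.shape,bool); m[v0:v1,u0:u1]=1; m&=(Z>z0)&(Z<z1); return m
def rect(m): 
    r=cv2.minAreaRect(W[m][:,:2].astype(np.float32)); return np.round(r[0],4),np.round(r[1],4),round(r[2],2),m.sum()
print("table z",np.nanmedian(Z[280:320,20:100]))
print("plate",rect(reg(220,295,120,180,.068,.088)))
k=reg(220,295,120,180,.10,.2); print("knob",rect(k),W[k].mean(0),np.nanmax(Z[k]))
ra=reg(115,200,145,295,.05,.09); print("rack",rect(ra)); 
ra=reg(115,200,145,295,.066,.09); print("rack lips",rect(ra),np.median(W[ra],0))
t=reg(295,420,160,280,.02,.036); print("disc",cv2.fitEllipse(cv2.findContours(t.astype(np.uint8),0,1)[0][0])); print(rect(t))
a=reg(295,420,160,280,.039,.09)
n,l,s,c=cv2.connectedComponentsWithStats(a.astype(np.uint8))
for i in range(1,n):
    if s[i,4]>20:
        m=l==i; P=W[m]; print(i,c[i].round(),s[i,4],rect(m),"top",P[P[:,2].argmax()].round(3), "eye",P[P[:,2]>P[:,2].max()-.008].mean(0).round(4))
side=cv2.imread("pics/side0.png")
A=cv2.resize(im[115:185,215:305],None,fx=4.4,fy=4.4,interpolation=2)
B=cv2.resize(im[160:280,295:425],None,fx=3,fy=3,interpolation=2)
C=cv2.resize(side[130:240,180:290],None,fx=2.7,fy=2.7)
o=np.zeros((600,800,3),np.uint8); o[:A.shape[0],:A.shape[1]]=A; o[:C.shape[0],400:400+C.shape[1]]=C; 
B=B[:292]; o[308:308+B.shape[0],:390]=B
cv2.imwrite("pics/crop1.png",o)
E
python3 m.py
```

```text
table z 0.0004060956559905904
plate (array([ 0.6845, -0.0052]), array([0.1322, 0.098 ]), 81.4, np.int64(1249))
knob (array([ 0.6715, -0.0443]), array([0.0274, 0.0273]), 89.86, np.int64(134)) [ 0.66939257 -0.0434615   0.14468158] 0.1544736871322655
rack (array([0.5031, 0.2504]), array([0.146 , 0.3403]), 81.3, np.int64(3297))
rack lips (array([0.5031, 0.2506]), array([0.1458, 0.3403]), 81.29, np.int64(692)) [0.50084053 0.2911069  0.07379074]
disc ((359.5231628417969, 220.433349609375), (107.7328872680664, 111.42086029052734), 132.10894775390625)
(array([ 0.4985, -0.2883]), array([0.2981, 0.2957]), 88.58, np.int64(8275))
1 [342. 186.] 336 (array([ 0.5916, -0.2418]), array([0.03  , 0.1188]), 20.51, np.int64(336)) top [ 0.574 -0.202  0.072] eye [ 0.5763 -0.2003  0.0701]
4 [361. 219.] 136 (array([ 0.4984, -0.2869]), array([0.0337, 0.033 ]), 36.36, np.int64(136)) top [ 0.504 -0.3    0.046] eye [ 0.4988 -0.2867  0.0429]
5 [394. 235.] 377 (array([ 0.4536, -0.3711]), array([0.0299, 0.1192]), 51.42, np.int64(377)) top [ 0.484 -0.399  0.073] eye [ 0.4879 -0.3985  0.0706]
6 [353. 255.] 355 (array([ 0.4069, -0.2685]), array([0.1206, 0.0288]), 88.13, np.int64(355)) top [ 0.41  -0.223  0.074] eye [ 0.4087 -0.2241  0.0704]
```

View pics/crop1.png

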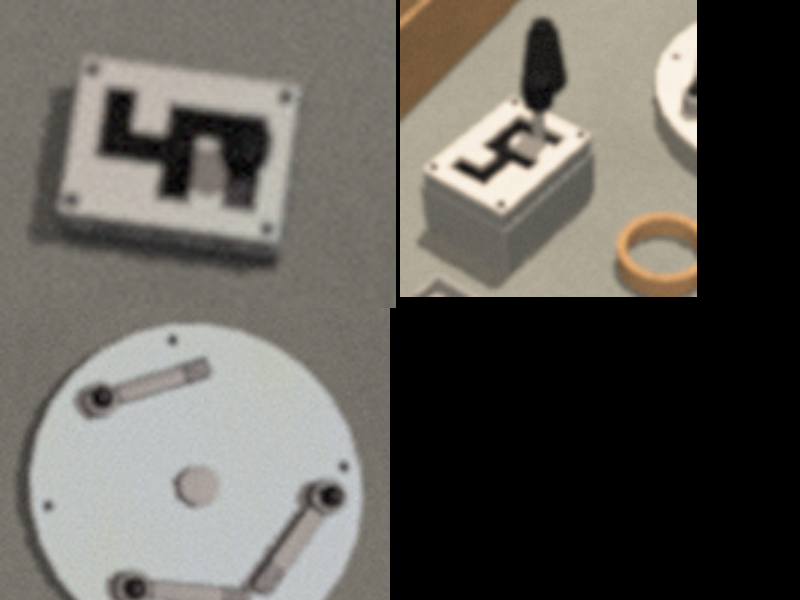

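```bash
cat > plan.py <<'E'
from h import *
import math,sys
def plan(wps, grip, step=5.5, rot=.17, start=None):
    """wps: list of (x,y,z,yaw of tool z); tool-down rows in tool axes"""
    o=robot.get_obs(); M=R.from_quat(o["tool_rot"]).as_matrix(); p=np.array(o["position"])
    if start is not None:
        p=np.array(start[:3]); f=start[3]; M=np.array([[0,-math.sin(f),math.cos(f)],[0,math.cos(f),math.sin(f)],[-1,0,0]])
    out=[]
    for x,y,z,f in wps:
        T=np.array([[0,-math.sin(f),math.cos(f)],[0,math.cos(f),math.sin(f)],[-1,0,0]])
        D=np.array([x,y,z])-p; rv=R.from_matrix(M.T@T).as_rotvec()
        n=max(1,math.ceil(np.linalg.norm(D)*100/step),math.ceil(np.linalg.norm(rv)/rot))
        for i in range(n):
            out.append(list((M.T@(D/n)*100).round(2)+0.)+list((rv/n).round(3)+0.)+[grip]); M=M@R.from_rotvec(rv/n).as_matrix()
        p=p+D; M=T
    print(len(out),"rows"); print(str(out).replace(" ",""))
E
python3 -c "
from plan import *
plan([(.671,-.044,.2,-1.72)],8.7)"
```

```text
13 rows
[[np.float64(0.17),np.float64(4.59),np.float64(-2.41),np.float64(0.043),np.float64(0.0),np.float64(0.0),8.7],[np.float64(0.17),np.float64(4.48),np.float64(-2.61),np.float64(0.043),np.float64(0.0),np.float64(0.0),8.7],[np.float64(0.17),np.float64(4.36),np.float64(-2.8),np.float64(0.043),np.float64(0.0),np.float64(0.0),8.7],[np.float64(0.17),np.float64(4.23),np.float64(-2.99),np.float64(0.043),np.float64(0.0),np.float64(0.0),8.7],[np.float64(0.17),np.float64(4.1),np.float64(-3.17),np.float64(0.043),np.float64(0.0),np.float64(0.0),8.7],[np.float64(0.17),np.float64(3.96),np.float64(-3.34),np.float64(0.043),np.float64(0.0),np.float64(0.0),8.7],[np.float64(0.17),np.float64(3.81),np.float64(-3.51),np.float64(0.043),np.float64(0.0),np.float64(0.0),8.7],[np.float64(0.17),np.float64(3.66),np.float64(-3.67),np.float64(0.043),np.float64(0.0),np.float64(0.0),8.7],[np.float64(0.17),np.float64(3.49),np.float64(-3.83),np.float64(0.043),np.float64(0.0),np.float64(0.0),8.7],[np.float64(0.17),np.float64(3.32),np.float64(-3.98),np.float64(0.043),np.float64(0.0),np.float64(0.0),8.7],[np.float64(0.17),np.float64(3.15),np.float64(-4.12),np.float64(0.043),np.float64(0.0),np.float64(0.0),8.7],[np.float64(0.17),np.float64(2.97),np.float64(-4.25),np.float64(0.043),np.float64(0.0),np.float64(0.0),8.7],[np.float64(0.17),np.float64(2.78),np.float64(-4.37),np.float64(0.043),np.float64(0.0),np.float64(0.0),8.7]]
```

```bash
cat > plan.py <<'E'
from h import *
import math
def tool(f): return np.array([[0,-math.sin(f),math.cos(f)],[0,math.cos(f),math.sin(f)],[-1,0,0]])
def plan(*wps, step=5.5, rot=.17):
    """wps (x,y,z,yaw of tool z): turn first, then shift; prints row counts and rows"""
    o=robot.get_obs(); M=R.from_quat(o["tool_rot"]).as_matrix(); p=np.array(o["position"])
    print("t",o["time"],"pos",p.round(4),"grip",o["grip_width"],"yaw",round(math.atan2(M[1,2],M[0,2]),3),"q6",o["q"][5])
    for w in wps:
        T=tool(w[3]); D=np.array(w[:3])-p; rv=R.from_matrix(M.T@T).as_rotvec()
        a=math.ceil(np.linalg.norm(rv)/rot-.05); n=math.ceil(np.linalg.norm(D)*100/step)
        if a: print(a,"x turn",(rv/a).round(3).tolist())
        if n: print(n,"x shift",(T.T@(D/n)*100).round(2).tolist())
        p=np.array(w[:3]); M=T
E
```

Call:
arm_command([
  [0.17,4.6,-2.4,0.043,0,0,8.7],
  [0.17,4.5,-2.6,0.043,0,0,8.7],
  [0.17,4.4,-2.8,0.043,0,0,8.7],
  [0.17,4.2,-3.0,0.043,0,0,8.7],
  [0.17,4.1,-3.2,0.043,0,0,8.7],
  [0.17,4.0,-3.3,0.043,0,0,8.7],
  [0.17,3.8,-3.5,0.043,0,0,8.7],
  [0.17,3.7,-3.7,0.043,0,0,8.7],
  [0.17,3.5,-3.8,0.043,0,0,8.7],
  [0.17,3.3,-4.0,0.043,0,0,8.7],
  [0.17,3.2,-4.1,0.043,0,0,8.7],
  [0.17,3.0,-4.3,0.043,0,0,8.7],
])

```text
time: 1.6
position: [0.6528, -0.0755, 0.1961]
tool_rot: [-0.53, -0.47, 0.531, -0.465]
ft_force: [0.7, -0.7, 1.0]
grip_width: 0.087
```

```bash
python3 -c "
from plan import *
plan((.671,-.044,.2,-1.72),(.671,-.044,.111,-1.72))"
```

```text
t 1.6 pos [ 0.6528 -0.0755  0.1961] grip 0.08695926936265676 yaw -1.698 q6 1.4110954580074102
1 x turn [0.022, -0.004, 0.006]
1 x shift [-0.39, 1.33, -3.38]
2 x shift [4.45, 0.0, 0.0]
```

Call:
arm_command([
  [0,1.3,-3.4,0.022,-0.004,0.006,8.7],
  [0,0,0,0,0,0,8.7],
])

```text
time: 1.85
position: [0.6717, -0.0384, 0.1944]
tool_rot: [-0.535, -0.463, 0.535, -0.462]
ft_force: [-0.1, -0.3, 0.7]
grip_width: 0.0868
```

```bash
python3 -c "
from plan import *
plan((.671,-.044,.111,-1.72))
W=cloud('top',grab('top')[1]);m=(W[...,2]>.1)&(W[...,2]<.152);m[:120]=0;m[180:]=0;m[:,:240]=0;m[:,280:]=0
print(m.sum(),W[m].mean(0))"
```

```text
t 1.85 pos [ 0.6717 -0.0384  0.1944] grip 0.08682858570069768 yaw -1.716 q6 1.4928758854179913
2 x shift [4.17, 0.0, 0.28]
6 [ 0.68356812 -0.04518876  0.14791116]
```

Call:
arm_command([
  [2.8,0,0.2,0,0,0,8.7],
  [2.8,0,0.2,0,0,0,8.7],
  [2.8,0,0.2,0,0,0,8.7],
  [0,0,0,0,0,0,3.2],
  [0,0,0,0,0,0,2.4],
  [0,0,0,0,0,0,2.4],
  [0,0,0,0,0,0,2.4],
  [0,0,0,0,0,0,2.4],
  [0,0,0,0,0,0,2.4],
], grip_force=20)

```text
time: 3.02
position: [0.6696, -0.0516, 0.1127]
tool_rot: [0.537, 0.46, -0.536, 0.461]
ft_force: [2.6, 9.1, -3.5]
grip_width: 0.0349
```

Call:
arm_command([
  [0,0,0,0,0,0,2.4],
  [0,0,0,0,0,0,2.4],
])

```text
time: 3.28
position: [0.6701, -0.0484, 0.1126]
tool_rot: [0.538, 0.461, -0.535, 0.46]
ft_force: [-0.4, -1.4, -0.8]
grip_width: 0.0293
```

```bash
python3 -c "
from plan import *
plan()
im,d=grab('side');cv2.imwrite('pics/s1.png',cv2.resize(im[80:260,150:330],None,fx=3,fy=3,interpolation=2))"
```

```text
t 3.275 pos [ 0.6701 -0.0484  0.1126] grip 0.02930412516221397 yaw -1.723 q6 1.4804022043430762
```

View pics/s1.png

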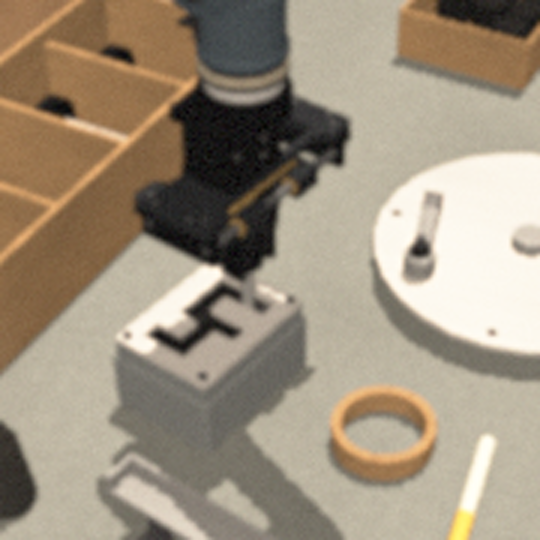

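Call:
arm_command([
  [0,0.5,-0.4,0,0,0,2.4],
  [0,1,0,0,0,0,2.4],
  [0,1.0,0,0,0,0,2.4],
  [0,0,0,0,0,0,2.4],
])

```text
time: 3.82
position: [0.6962, -0.0491, 0.1126]
tool_rot: [0.537, 0.461, -0.536, 0.46]
ft_force: [0.9, 1.1, 0.3]
grip_width: 0.0293
```

```bash
cat > sel.py <<'E'
from plan import *
def sel(c=(.6845,-.0052),yaw=-.150):
    o=robot.get_obs(); p=np.array(o["position"]); d=p[:2]-np.array(c); cs,s=math.cos(yaw),math.sin(yaw)
    print("t",round(o["time"],2),"along",round((cs*d[0]+s*d[1])*1000+22.5,1),"across",round((-s*d[0]+cs*d[1])*1000+40,1),"z",p[2].round(4),"F",np.round(o["ft_force"],1),"grip",round(o["grip_width"],4))
sel()
E
python3 sel.py
```

```text
t 3.83 along 40.6 across -1.7 z 0.1126 F [0.9 1.1 0.3] grip 0.0293
```

Now across +40, then back along −40.

Call:
arm_command([
  [0,0,-1,0,0,0,2.4],
  [0,0,-1,0,0,0,2.4],
  [0,0,-1,0,0,0,2.4],
  [0,0,-1.2,0,0,0,2.4],
  [0,0,0,0,0,0,2.4],
])

```text
time: 4.45
position: [0.703, -0.0055, 0.1126]
tool_rot: [0.537, 0.461, -0.536, 0.461]
ft_force: [0.1, 1.0, 0.3]
grip_width: 0.0292
```

```bash
python3 sel.py
```

```text
t 4.45 along 40.8 across 42.4 z 0.1126 F [0.1 1.  0.3] grip 0.0292
```

Call:
arm_command([
  [0,-0.8,0.2,0,0,0,2.4],
  [0,-1,0,0,0,0,2.4],
  [0,-1,0,0,0,0,2.4],
  [0,-0.9,0,0,0,0,2.4],
  [0,0,0,0,0,0,2.4],
])

```text
time: 5.08
position: [0.6646, -0.0006, 0.1126]
tool_rot: [0.539, 0.46, -0.535, 0.461]
ft_force: [0.6, 2.0, -0.0]
grip_width: 0.0295
```

```bash
python3 sel.py
```

```text
t 5.08 along 2.1 across 41.6 z 0.1126 F [ 0.6  2.  -0. ] grip 0.0295
```

Call:
arm_command([
  [0,-0.3,0,0,0,0,2.4],
  [0,0,0,0,0,0,2.4],
  [0,0,0,0,0,0,2.4],
  [0,0,0,0,0,0,7],
  [0,0,0,0,0,0,7],
  [0,0,0,0,0,0,7],
  [-3.5,0,0,0,0,0,7],
  [-4,0,0,0,0,0,7],
  [-4,0,0,0,0,0,7],
])

```text
time: 6.2
position: [0.658, -0.001, 0.2261]
tool_rot: [-0.536, -0.463, 0.538, -0.458]
ft_force: [0.6, -0.4, -0.3]
grip_width: 0.0693
```

```bash
python3 sel.py; python3 - <<'E'
from plan import *
# rod approach planning using yaw of jaws perpendicular to shank
plan((.62,-.15,.22,-1.2))
E
```

```text
t 6.2 along -4.3 across 40.2 z 0.2261 F [ 0.6 -0.4 -0.3] grip 0.0693
t 6.2 pos [ 0.658  -0.001   0.2261] grip 0.06929078245658281 yaw -1.724 q6 1.5509773635670796
4 x turn [-0.131, -0.001, 0.002]
3 x shift [0.2, -2.98, 4.17]
```

```bash
cat > det.py <<'E'
from plan import *
import sys
def det():
    im,d=grab("top"); W=cloud("top",d); Z=W[...,2]; K=proj("top",[[.4985,-.2875,.04]])[0]
    m=(Z>.039)&(Z<.085)&(np.hypot(W[...,0]-.4985,W[...,1]+.2875)<.17)
    n,l,s,c=cv2.connectedComponentsWithStats(m.astype(np.uint8)); out=[]
    for i in range(1,n):
        if s[i,4]<200: continue
        P=W[l==i]; r=cv2.minAreaRect(P[:,:2].astype(np.float32)); e=P[P[:,2]>P[:,2].max()-.008].mean(0)
        v=e[:2]-r[0]; th=math.atan2(v[1],v[0]); b=r[2]+(90 if r[1][1]>r[1][0] else 0); b=math.radians(b)
        b+=round((th-b)/math.pi)*math.pi
        print("rod mid",np.round(r[0],4),"size",np.round(r[1],3),"th",round(b,3),"jaw",round((b+math.pi)%math.pi-math.pi/2,3),c[i].round())
        out.append((r[0],b))
    return im,W,out
if __name__=="__main__":
    im,W,o=det()
    if len(sys.argv)>1: cv2.imwrite(sys.argv[1],cv2.resize(im[100:300,100:430],None,fx=2.4,fy=2.4))
    plan()
E
python3 det.py pics/t2.png; python3 -c "
from plan import *
plan((.5916,-.2418,.12,.358),(.5916,-.2418,.034,.358))"
```

```text
rod mid [ 0.5918 -0.2424] size [0.03 0.12] th 1.933 jaw 0.362 [342. 186.]
rod mid [ 0.4551 -0.37  ] size [0.031 0.119] th -0.708 jaw 0.863 [395. 235.]
rod mid [ 0.4069 -0.2684] size [0.12  0.029] th 1.538 jaw -0.033 [353. 255.]
t 6.25 pos [ 0.6616 -0.0015  0.2329] grip 0.0699057100465577 yaw -1.724 q6 1.5510127167757464
t 6.25 pos [ 0.6616 -0.0015  0.2329] grip 0.0699057100465577 yaw -1.724 q6 1.5510127167757464
13 x turn [-0.16, 0.0, -0.0]
5 x shift [2.26, -4.01, -3.0]
2 x shift [4.3, 0.0, 0.0]
```

View pics/t2.png

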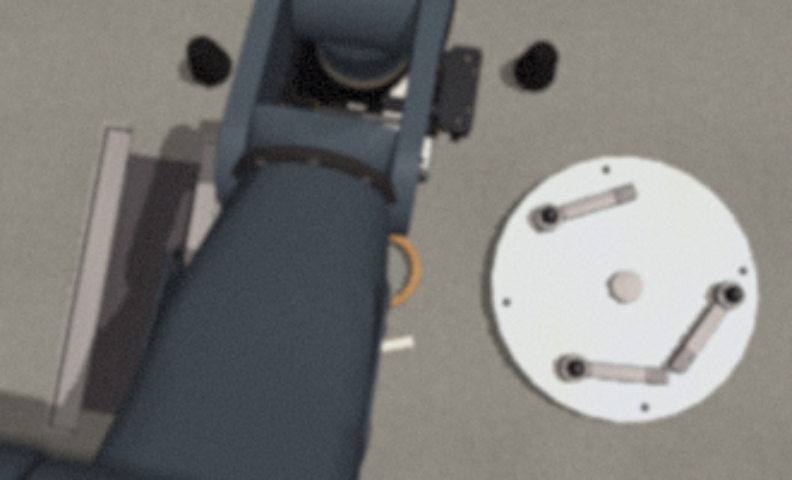

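Call:
arm_command([
  [0,0,0,-0.174,0,0,5],
  [0,0,0,-0.174,0,0,5],
  [0,0,0,-0.174,0,0,5],
  [0,0,0,-0.174,0,0,5],
  [0,0,0,-0.174,0,0,5],
  [0,0,0,-0.174,0,0,5],
  [0,0,0,-0.174,0,0,5],
  [0,0,0,-0.174,0,0,5],
  [0,0,0,-0.174,0,0,5],
  [0,0,0,-0.174,0,0,5],
  [0,0,0,-0.174,0,0,5],
  [0,0,0,-0.174,0,0,5],
])

```text
time: 7.75
position: [0.6619, -0.0029, 0.2352]
tool_rot: [-0.153, 0.687, 0.151, 0.694]
ft_force: [0.6, 0.5, -0.9]
grip_width: 0.05
```

Call:
arm_command([
  [1.2,-4,-3,0,0,0,5],
  [1.2,-4,-3,0,0,0,5],
  [1.2,-4,-3,0,0,0,5],
  [1.2,-4,-3,0,0,0,5],
  [1.2,-4,-3,0,0,0,5],
  [0,0,0,0,0,0,5],
])

```text
time: 8.5
position: [0.611, -0.2543, 0.1733]
tool_rot: [-0.155, 0.686, 0.152, 0.695]
ft_force: [0.2, 0.8, 0.2]
grip_width: 0.0499
```

```bash
python3 -c "
from plan import *
plan((.5918,-.2424,.10,.362),(.5918,-.2424,.035,.362))"
```

```text
t 8.5 pos [ 0.611  -0.2543  0.1733] grip 0.049894191079895234 yaw 0.438 q6 -1.0062733032749336
1 x turn [0.076, 0.012, 0.007]
2 x shift [3.66, 0.9, -0.68]
2 x shift [3.25, 0.0, 0.0]
```

Call:
arm_command([
  [0,0,0,0.076,0.012,0.007,5],
  [3.4,0.9,-0.7,0,0,0,5],
  [3.4,0.9,-0.7,0,0,0,5],
  [0,0,0,0,0,0,5],
])

```text
time: 9.0
position: [0.5926, -0.2407, 0.1053]
tool_rot: [-0.127, 0.695, 0.126, 0.697]
ft_force: [0.2, 0.2, -0.5]
grip_width: 0.0502
```

```bash
python3 -c "
from plan import *
plan((.5918,-.2424,.035,.362))"
```

```text
t 9.0 pos [ 0.5926 -0.2407  0.1053] grip 0.050158555465228814 yaw 0.359 q6 -0.9206223740645243
2 x shift [3.51, -0.07, -0.07]
```

Call:
arm_command([
  [2.4,-0.1,-0.1,0,0,0,5],
  [2.2,0,0,0,0,0,5],
  [1.6,0,0,0,0,0,5],
  [0.6,0,0,0,0,0,5],
  [0,0,0,0,0,0,1.2],
  [0,0,0,0,0,0,1.2],
  [0,0,0,0,0,0,1.2],
  [0,0,0,0,0,0,1.2],
  [0,0,0,0,0,0,1.2],
], grip_force=45)

```text
time: 10.12
position: [0.6, -0.2439, 0.0443]
tool_rot: [-0.131, 0.691, 0.123, 0.701]
ft_force: [-0.1, 0.4, -1.7]
grip_width: 0.0168
```

Call:
arm_command([
  [0,0,0,0,0,0,4],
  [0,0,0,0,0,0,4],
  [0,0,0,0,0,0,4],
])

```text
time: 10.5
position: [0.6009, -0.2441, 0.0448]
tool_rot: [-0.132, 0.69, 0.123, 0.701]
ft_force: [0.7, -0.3, -0.6]
grip_width: 0.0364
```

```bash
python3 -c "
from plan import *
plan((.594,-.2424,.035,.362)); o=robot.get_obs(); print(R.from_quat(o['tool_rot']).as_matrix().round(3),o['ft_force'])
im,d=grab('side');cv2.imwrite('pics/s3.png',cv2.resize(im[90:220,220:400],None,fx=4,fy=4,interpolation=2))"
```

```text
t 10.5 pos [ 0.6009 -0.2441  0.0448] grip 0.03640943904503256 yaw 0.362 q6 -0.9221216904255843
1 x turn [-0.0, 0.014, 0.015]
1 x shift [0.98, 0.41, -0.58]
[[ 0.018 -0.354  0.935]
 [-0.009  0.935  0.354]
 [-1.    -0.015  0.014]] [ 0.70932055 -0.25799487 -0.55574441]
```

View pics/s3.png

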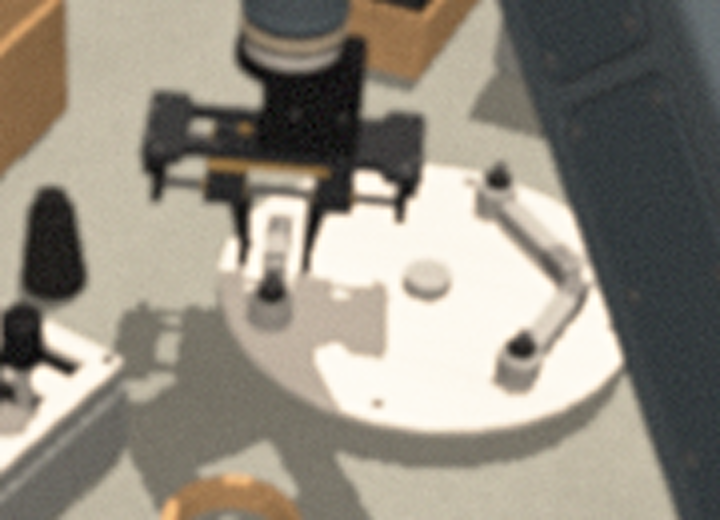

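Call:
arm_command([
  [0.5,0.2,-0.5,0,0.014,0.015,4],
  [0.4,0,0,0,0,0,4],
  [0,0,0,0,0,0,4],
])

```text
time: 10.92
position: [0.5952, -0.2441, 0.0351]
tool_rot: [-0.127, 0.696, 0.128, 0.695]
ft_force: [0.9, 0.5, 0.3]
grip_width: 0.0402
```

```bash
python3 -c "
from plan import *
plan((.594,-.2424,.035,.362)); o=robot.get_obs(); print(o['ft_force'])"
```

```text
t 10.925 pos [ 0.5952 -0.2441  0.0351] grip 0.040199990508918315 yaw 0.362 q6 -0.9237993590878785
1 x shift [0.01, 0.2, -0.06]
[0.91289622 0.47616289 0.25384344]
```

Call:
arm_command([
  [0,0,0,0,0,0,1.2],
  [0,0,0,0,0,0,1.2],
  [0,0,0,0,0,0,1.2],
  [0,0,0,0,0,0,1.2],
])

```text
time: 11.42
position: [0.5957, -0.2441, 0.035]
tool_rot: [-0.127, 0.696, 0.127, 0.695]
ft_force: [-0.1, -0.4, -0.9]
grip_width: 0.0175
```

Call:
arm_command([
  [-1,0,0,0,0,0,1.2],
  [-2,0,0,0,0,0,1.2],
  [-3,0,0,0,0,0,1.2],
  [-4,0,0,0,0,0,1.2],
  [-4,0,0,0,0,0,1.2],
  [-2,0,0,0,0,0,1.2],
  [0,0,0,0,0,0,1.2],
])

```text
time: 12.3
position: [0.5927, -0.2429, 0.1995]
tool_rot: [-0.125, 0.698, 0.129, 0.693]
ft_force: [-0.2, -0.7, -2.7]
grip_width: 0.0176
```

```bash
cat > rk.py <<'E'
from plan import *
RC=np.array([.5031,.2504]); RY=math.radians(-8.7)
def slot(x,y=0): return RC+np.array([math.cos(RY)*x-math.sin(RY)*y, math.sin(RY)*x+math.cos(RY)*y])
E
python3 -c "
from rk import *
s=slot(.08); print(s); plan((*s,.20,RY),(*s,.1,RY)); o=robot.get_obs(); print(o['ft_force'])
im,d=grab('side');cv2.imwrite('pics/s4.png',im)"
```

```text
[0.58217951 0.23829913]
t 12.3 pos [ 0.5927 -0.2429  0.1995] grip 0.01755080223071025 yaw 0.362 q6 -0.923897032439978
3 x turn [0.171, -0.003, -0.002]
9 x shift [-0.01, 5.27, -0.92]
2 x shift [5.0, 0.0, 0.0]
[-0.22868089 -0.73514649 -2.72443453]
```

View pics/s4.png

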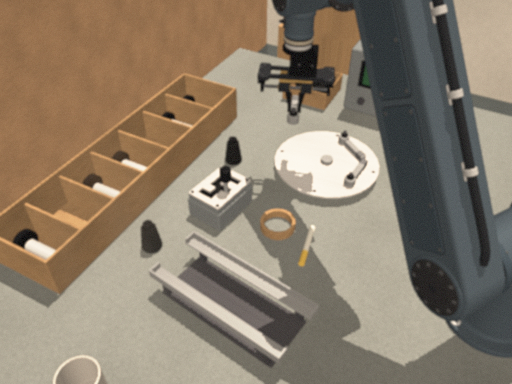

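Call:
arm_command([
  [0,0,0,0.171,0,0,1.2],
  [0,0,0,0.171,0,0,1.2],
  [0,0,0,0.171,0,0,1.2],
  [0,5.2,-0.9,0,0,0,1.2],
  [0,5.2,-0.9,0,0,0,1.2],
  [0,5.2,-0.9,0,0,0,1.2],
  [0,5.2,-0.9,0,0,0,1.2],
  [0,5.2,-0.9,0,0,0,1.2],
  [0,5.2,-0.9,0,0,0,1.2],
  [0,5.2,-0.9,0,0,0,1.2],
  [0,4.5,-0.9,0,0,0,1.2],
  [0,0,0,0,0,0,1.2],
])

```text
time: 13.85
position: [0.5772, 0.1864, 0.1816]
tool_rot: [0.064, 0.722, -0.058, 0.687]
ft_force: [-0.2, 0.3, -2.7]
grip_width: 0.0174
```

```bash
python3 -c "
from rk import *
s=slot(.08); plan((*s,.11,RY)); o=robot.get_obs(); print(o['ft_force'])
from det import det
im,W,_=det(); m=(W[...,2]>.11)&(W[...,2]<.152)&(abs(W[...,0]-.67)<.06)&(abs(W[...,1])<.055)
p=cv2.minAreaRect(W[m][:,:2].astype(np.float32))[0]; d=np.array(p)-[.6845,-.0052]; c,s_=math.cos(-.15),math.sin(-.15); print(m.sum(),p,'along',c*d[0]+s_*d[1]+.0225,'across',-s_*d[0]+c*d[1]+.04)
"
```

```text
t 13.85 pos [0.5772 0.1864 0.1816] grip 0.01740797365118576 yaw -0.173 q6 0.2818756934333075
1 x turn [-0.021, -0.05, -0.006]
2 x shift [3.58, 2.6, -0.14]
[-0.1917324   0.29313329 -2.72710951]
rod mid [ 0.4529 -0.3737] size [0.03  0.119] th -0.595 jaw 0.975 [395. 235.]
rod mid [ 0.4069 -0.2688] size [0.12  0.029] th 1.539 jaw -0.032 [354. 255.]
132 (0.6622119545936584, -0.000424923375248909) along -0.0002513532147369289 across 0.041390773779471875
```

Call:
arm_command([
  [1.5,2.6,-0.1,-0.021,-0.05,-0.006,1.2],
  [2.5,2.6,-0.1,0,0,0,1.2],
  [2.0,0,0,0,0,0,1.2],
  [0,0,0,0,0,0,1.2],
  [0,0,0,0,0,0,1.2],
])

```text
time: 14.52
position: [0.5821, 0.2303, 0.1162]
tool_rot: [0.054, 0.707, -0.059, 0.703]
ft_force: [0.4, -0.0, -2.5]
grip_width: 0.0177
```

```bash
python3 -c "
from rk import *
s=slot(.08); plan((*s,.066,RY))"
```

```text
t 14.525 pos [0.5821 0.2303 0.1162] grip 0.017733033609935327 yaw -0.159 q6 0.36358940788629573
1 x turn [-0.007, -0.006, 0.008]
1 x shift [5.02, 0.79, -0.11]
```

Call:
arm_command([
  [0.5,0.6,-0.1,-0.007,-0.006,0.008,1.2],
  [1.5,0,0,0,0,0,1.2],
  [1.0,0,0,0,0,0,1.2],
  [0.6,0,0,0,0,0,1.2],
  [0,0,0,0,0,0,1.2],
  [0,0,0,0,0,0,1.2],
])

```text
time: 15.28
position: [0.5834, 0.2356, 0.0791]
tool_rot: [0.055, 0.704, -0.054, 0.706]
ft_force: [0.0, 0.4, -2.4]
grip_width: 0.0175
```

```bash
python3 -c "
from rk import *
s=slot(.08); plan((*s,.066,RY)); print(robot.get_obs()['ft_force'])"
```

```text
t 15.275 pos [0.5834 0.2356 0.0791] grip 0.017479023640650123 yaw -0.153 q6 0.3593035686570334
1 x shift [1.31, 0.24, -0.16]
[ 0.03712754  0.35203819 -2.35843687]
```

Call:
arm_command([
  [0.8,0,0,0,0,0,1.2],
  [0.4,0,0,0,0,0,1.2],
  [0.2,0,0,0,0,0,1.2],
  [0,0,0,0,0,0,1.2],
])

```text
time: 15.78
position: [0.5841, 0.2359, 0.0651]
tool_rot: [0.055, 0.703, -0.053, 0.707]
ft_force: [-0.1, -0.1, -0.8]
grip_width: 0.0175
```

Call:
arm_command([
  [0,0,0,0,0,0,4.5],
  [0,0,0,0,0,0,4.5],
  [0,0,0,0,0,0,4.5],
  [-2,0,0,0,0,0,4.5],
  [-4,0,0,0,0,0,4.5],
  [-5,0,0,0,0,0,4.5],
  [-1,0,0,0,0,0,4.5],
])

```text
time: 16.65
position: [0.5844, 0.2358, 0.1889]
tool_rot: [0.055, 0.703, -0.053, 0.707]
ft_force: [0.3, 1.1, -0.5]
grip_width: 0.0448
```

```bash
python3 -c "
from det import *
im,W,o=det(); p,b=o[0]; 
for p,b in o: plan((*p,.2,((b+math.pi)%math.pi)-math.pi/2))"
```

```text
rod mid [ 0.4552 -0.2042] size [0.119 0.031] th 0.655 jaw -0.916 [329. 235.]
rod mid [ 0.3794 -0.2999] size [0.028 0.119] th -1.57 jaw 0.001 [370. 265.]
t 16.7 pos [0.5838 0.2357 0.1884] grip 0.045011832086372806 yaw -0.153 q6 0.35935414157818035
5 x turn [0.153, 0.001, -0.001]
9 x shift [-0.13, -4.11, 3.01]
t 16.7 pos [0.5838 0.2357 0.1884] grip 0.045011832086372806 yaw -0.153 q6 0.35935414157818035
1 x turn [-0.155, 0.005, -0.002]
11 x shift [-0.11, -4.87, -1.86]
```

```bash
python3 -c "
from det import *
im,W,o=det(); cv2.imwrite('pics/t5.png',cv2.resize(im[130:300,110:430],None,fx=2.5,fy=2.5,interpolation=2))"
```

```text
rod mid [ 0.4542 -0.2035] size [0.12  0.032] th 0.626 jaw -0.945 [329. 235.]
rod mid [ 0.3789 -0.3004] size [0.028 0.12 ] th -1.559 jaw 0.012 [370. 265.]
```

View pics/t5.png

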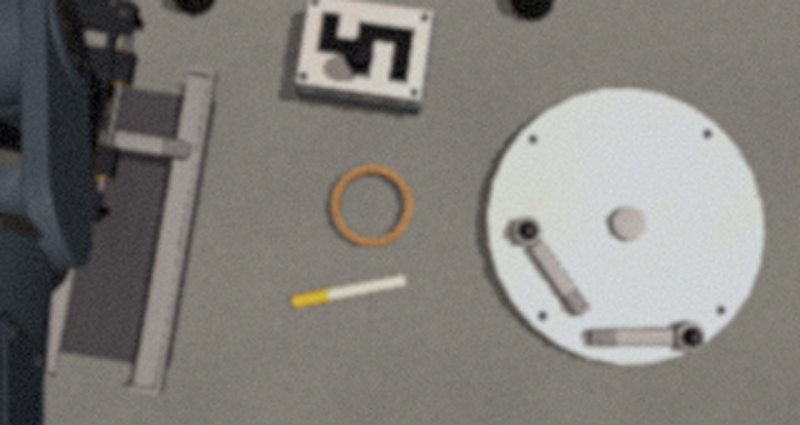

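Call:
arm_command([
  [0,0,0,0.155,0,0,4.5],
  [0,0,0,0.155,0,0,4.5],
  [0,0,0,0.155,0,0,4.5],
  [0,0,0,0.155,0,0,4.5],
  [0,0,0,0.155,0,0,4.5],
  [0,-4.1,3,0,0,0,4.5],
  [0,-4.1,3,0,0,0,4.5],
  [0,-4.1,3,0,0,0,4.5],
  [0,-4.1,3,0,0,0,4.5],
  [0,-4.1,3,0,0,0,4.5],
  [0,-4.1,3,0,0,0,4.5],
  [0,-4.1,3,0,0,0,4.5],
])

```text
time: 18.25
position: [0.4536, -0.1088, 0.1667]
tool_rot: [0.316, 0.642, -0.329, 0.617]
ft_force: [1.2, 1.0, -0.1]
grip_width: 0.0448
```

```bash
python3 -c "
from det import *
im,W,o=det()
plan((.4545,-.204,.10,-.93))"
```

```text
rod mid [ 0.3794 -0.3031] size [0.028 0.113] th -1.568 jaw 0.002 [372. 265.]
t 18.3 pos [ 0.4523 -0.1141  0.1665] grip 0.0448634886221476 yaw -0.951 q6 0.4941357679888767
1 x turn [-0.02, -0.021, 0.035]
3 x shift [2.22, -1.73, 2.44]
```

Call:
arm_command([
  [1.5,-1.6,2.3,-0.02,-0.021,0.035,4.5],
  [2.2,-1.7,2.4,0,0,0,4.5],
  [2.2,-1.6,2.2,0,0,0,4.5],
  [0,0,0,0,0,0,4.5],
  [0,0,0,0,0,0,4.5],
])

```text
time: 18.92
position: [0.4479, -0.1993, 0.1003]
tool_rot: [0.32, 0.636, -0.317, 0.627]
ft_force: [-0.3, 0.9, -0.2]
grip_width: 0.0449
```

```bash
python3 -c "
from det import *
plan((.4547,-.2038,.036,-.93))
W=cloud('side',grab('side')[1]); m=(W[...,2]>.04)&(W[...,2]<.075)&(np.hypot(W[...,0]-.4985,W[...,1]+.2875)<.16)
n,l,s,c=cv2.connectedComponentsWithStats(m.astype(np.uint8))
for i in range(1,n):
    if s[i,4]>40: P=W[l==i]; e=P[P[:,2]>.06]; print(s[i],cv2.minAreaRect(P[:,:2].astype(np.float32)), e.mean(0) if len(e) else 0)
"
```

```text
t 18.925 pos [ 0.4479 -0.1993  0.1003] grip 0.044880777082713444 yaw -0.935 q6 0.2852369246498853
1 x turn [-0.005, -0.013, 0.002]
2 x shift [3.22, 0.14, 0.38]
[359 150  20  31 237] ((0.38066720962524414, -0.2956251800060272), (0.11363795399665833, 0.029175087809562683), 87.22199249267578) [ 0.37823537 -0.34388175  0.0646998 ]
[309 172  44  14 283] ((0.4541599750518799, -0.20172271132469177), (0.11872046440839767, 0.029981207102537155), 39.537689208984375) [ 0.48880993 -0.17720713  0.06505551]
```

Call:
arm_command([
  [1.5,0.3,0.7,-0.025,-0.013,0.002,4.5],
  [2,0,0,0,0,0,4.5],
  [1.6,0,0,0,0,0,4.5],
  [0.9,0,0,0,0,0,4.5],
  [0,0,0,0,0,0,4.5],
  [0,0,0,0,0,0,4.5],
])

```text
time: 19.73
position: [0.4569, -0.1982, 0.0428]
tool_rot: [0.308, 0.634, -0.308, 0.639]
ft_force: [0.8, -0.8, -0.1]
grip_width: 0.0452
```

```bash
python3 -c "
from plan import *
plan((.4545,-.203,.035,-.91))"
```

```text
t 19.725 pos [ 0.4569 -0.1982  0.0428] grip 0.045242525647327995 yaw -0.901 q6 0.26606763460938493
1 x turn [0.009, 0.006, -0.002]
1 x shift [0.78, -0.48, 0.23]
```

Call:
arm_command([
  [0.4,-0.4,0.2,0,0,0,4.5],
  [0.4,0,0,0,0,0,4.5],
  [0,0,0,0,0,0,4.5],
  [0,0,0,0,0,0,1.2],
  [0,0,0,0,0,0,1.2],
  [0,0,0,0,0,0,1.2],
  [0,0,0,0,0,0,1.2],
  [0,0,0,0,0,0,1.2],
])

```text
time: 20.72
position: [0.4552, -0.203, 0.0354]
tool_rot: [0.308, 0.634, -0.308, 0.639]
ft_force: [1.3, -0.3, -0.0]
grip_width: 0.0177
```

Call:
arm_command([
  [-1,0,0,0,0,0,1.2],
  [-2,0,0,0,0,0,1.2],
  [-3,0,0,0,0,0,1.2],
  [-4,0,0,0,0,0,1.2],
  [-4,0,0,0,0,0,1.2],
  [-2,0,0,0,0,0,1.2],
  [0,0,0,0,0,0,1.2],
])

```text
time: 21.6
position: [0.4526, -0.2013, 0.2014]
tool_rot: [0.308, 0.635, -0.308, 0.638]
ft_force: [0.5, 0.7, -2.9]
grip_width: 0.0177
```

```bash
python3 -c "
from rk import *
s=slot(0); plan((*s,.19,RY)); o=robot.get_obs(); print(o['ft_force'])"
```

```text
t 21.6 pos [ 0.4526 -0.2013  0.2014] grip 0.01768923293553412 yaw -0.902 q6 0.2566442854895548
5 x turn [-0.15, 0.001, 0.0]
9 x shift [0.13, 5.05, -0.2]
[ 0.52758717  0.71490413 -2.94943162]
```

Call:
arm_command([
  [0,0,0,-0.15,0,0,1.2],
  [0,0,0,-0.15,0,0,1.2],
  [0,0,0,-0.15,0,0,1.2],
  [0,0,0,-0.15,0,0,1.2],
  [0,0,0,-0.15,0,0,1.2],
  [0,5.1,-0.2,0,0,0,1.2],
  [0,5.1,-0.2,0,0,0,1.2],
  [0,5.1,-0.2,0,0,0,1.2],
  [0,5.1,-0.2,0,0,0,1.2],
  [0,5.1,-0.2,0,0,0,1.2],
  [0,5.1,-0.2,0,0,0,1.2],
  [0,5.1,-0.2,0,0,0,1.2],
])

```text
time: 23.1
position: [0.4765, 0.1644, 0.1888]
tool_rot: [0.05, 0.712, -0.047, 0.699]
ft_force: [1.5, -0.9, -2.2]
grip_width: 0.0176
```

```bash
python3 -c "
from rk import *
s=slot(0); plan((*s,.11,RY)); o=robot.get_obs(); print(o['ft_force'])"
```

```text
t 23.1 pos [0.4765 0.1644 0.1888] grip 0.01764653024727152 yaw -0.136 q6 0.23657824258230148
1 x turn [0.015, -0.02, -0.003]
3 x shift [2.63, 2.97, 0.44]
[ 1.46953442 -0.8798998  -2.22986894]
```

Call:
arm_command([
  [1.0,2.9,0.4,0.015,-0.02,-0.003,1.2],
  [2.2,2.9,0.4,0,0,0,1.2],
  [2.6,2.5,0.4,0,0,0,1.2],
  [1,0,0,0,0,0,1.2],
  [0,0,0,0,0,0,1.2],
  [0,0,0,0,0,0,1.2],
])

```text
time: 23.85
position: [0.4951, 0.2491, 0.1129]
tool_rot: [0.05, 0.709, -0.053, 0.702]
ft_force: [0.0, -0.3, -3.5]
grip_width: 0.0178
```

```bash
python3 -c "
from rk import *
s=slot(0); plan((*s,.08,RY)); o=robot.get_obs(); print(o['ft_force'])"
```

```text
t 23.85 pos [0.4951 0.2491 0.1129] grip 0.017790534818595917 yaw -0.146 q6 0.41129890297781985
1 x turn [0.006, -0.009, 0.005]
1 x shift [3.29, 0.25, 0.77]
[ 1.29117121e-03 -2.57927335e-01 -3.46444793e+00]
```

Call:
arm_command([
  [1.0,0.2,0.6,0.006,-0.009,0.005,1.2],
  [1.5,0,0,0,0,0,1.2],
  [0.9,0,0,0,0,0,1.2],
  [0,0,0,0,0,0,1.2],
  [0,0,0,0,0,0,1.2],
])

```text
time: 24.48
position: [0.5027, 0.2486, 0.0778]
tool_rot: [0.055, 0.704, -0.054, 0.706]
ft_force: [-0.0, -0.6, -2.8]
grip_width: 0.0177
```

```bash
python3 -c "
from rk import *
s=slot(0); plan((*s,.0655,RY)); o=robot.get_obs(); print(o['ft_force'])"
```

```text
t 24.475 pos [0.5027 0.2486 0.0778] grip 0.017733660508063374 yaw -0.155 q6 0.4148302613754296
1 x shift [1.23, 0.18, 0.01]
[-0.04222842 -0.61538163 -2.77952001]
```

Call:
arm_command([
  [0.7,0.1,0,0,0,0,1.2],
  [0.4,0,0,0,0,0,1.2],
  [0.2,0,0,0,0,0,1.2],
  [0,0,0,0,0,0,1.2],
])

```text
time: 24.98
position: [0.5035, 0.2501, 0.0655]
tool_rot: [0.055, 0.704, -0.054, 0.707]
ft_force: [0.1, 0.3, -3.1]
grip_width: 0.0174
```

Call:
arm_command([
  [0,0,0,0,0,0,4.5],
  [0,0,0,0,0,0,4.5],
  [0,0,0,0,0,0,4.5],
  [-2,0,0,0,0,0,4.5],
  [-4,0,0,0,0,0,4.5],
  [-5,0,0,0,0,0,4.5],
  [-1,0,0,0,0,0,4.5],
])

```text
time: 25.85
position: [0.5036, 0.25, 0.1884]
tool_rot: [0.055, 0.703, -0.054, 0.707]
ft_force: [0.4, -1.0, 0.6]
grip_width: 0.045
```

```bash
python3 -c "
from det import *
im,W,o=det(); p,b=o[0]; 
for p,b in o: plan((*p,.12,((b+math.pi)%math.pi)-math.pi/2))"
```

```text
rod mid [ 0.38   -0.3007] size [0.12  0.028] th -1.58 jaw -0.01 [370. 265.]
t 25.9 pos [0.503  0.2498 0.188 ] grip 0.04538900896719605 yaw -0.154 q6 0.41660914128720017
1 x turn [-0.145, 0.003, -0.001]
11 x shift [0.62, -5.02, -1.07]
```

Call:
arm_command([
  [0,0,0,-0.145,0,0,4.5],
  [0,-5,-1.1,0,0,0,4.5],
  [0,-5,-1.1,0,0,0,4.5],
  [0,-5,-1.1,0,0,0,4.5],
  [0,-5,-1.1,0,0,0,4.5],
  [0,-5,-1.1,0,0,0,4.5],
  [0,-5,-1.1,0,0,0,4.5],
  [0,-5,-1.1,0,0,0,4.5],
  [0,-5,-1.1,0,0,0,4.5],
  [0,-5,-1.1,0,0,0,4.5],
  [0,-4,-1.1,0,0,0,4.5],
  [0,0,0,0,0,0,4.5],
])

```text
time: 27.4
position: [0.3806, -0.2521, 0.1731]
tool_rot: [0.004, 0.713, 0.002, 0.701]
ft_force: [-0.6, 0.2, -0.5]
grip_width: 0.0445
```

```bash
python3 -c "
from det import *
plan((.3797,-.3005,.09,-.005))
W=cloud('side',grab('side')[1]); m=(W[...,2]>.04)&(W[...,2]<.075)&(np.hypot(W[...,0]-.4985,W[...,1]+.2875)<.16)
n,l,s,c=cv2.connectedComponentsWithStats(m.astype(np.uint8))
for i in range(1,n):
    if s[i,4]>40: P=W[l==i]; e=P[P[:,2]>.06]; print(s[i],cv2.minAreaRect(P[:,:2].astype(np.float32)), e.mean(0) if len(e) else 0)
"
```

```text
t 27.4 pos [ 0.3806 -0.2521  0.1731] grip 0.04447997021787019 yaw -0.002 q6 -0.8177542791350119
1 x turn [0.003, -0.018, -0.009]
2 x shift [4.16, -2.42, -0.04]
[359 150  20  32 238] ((0.37465226650238037, -0.29662591218948364), (0.03024769201874733, 0.1151985302567482), 4.254289627075195) [ 0.37836103 -0.34328858  0.06604136]
```

Call:
arm_command([
  [2.5,-2.4,-0.1,0.003,-0.018,-0.009,4.5],
  [3,-2.2,0,0,0,0,4.5],
  [2.2,0,0,0,0,0,4.5],
  [0,0,0,0,0,0,4.5],
  [0,0,0,0,0,0,4.5],
])

```text
time: 28.08
position: [0.3783, -0.288, 0.0917]
tool_rot: [0.003, 0.709, 0.004, 0.705]
ft_force: [-0.1, -0.9, 0.3]
grip_width: 0.0449
```

```bash
python3 -c "
from plan import *
plan((.379,-.3005,.036,-.005))"
```

```text
t 28.075 pos [ 0.3783 -0.288   0.0917] grip 0.04487682112837413 yaw 0.002 q6 -0.892834673931955
1 x turn [0.007, -0.005, -0.01]
2 x shift [2.78, -0.63, 0.04]
```

Call:
arm_command([
  [1.5,-1.1,0,0.007,-0.005,-0.01,4.5],
  [2,0,0,0,0,0,4.5],
  [1.3,0,0,0,0,0,4.5],
  [0.4,0,0,0,0,0,4.5],
  [0,0,0,0,0,0,4.5],
  [0,0,0,0,0,0,4.5],
])

```text
time: 28.82
position: [0.3813, -0.2984, 0.0428]
tool_rot: [-0.002, 0.705, -0.002, 0.709]
ft_force: [-0.3, -0.5, -0.2]
grip_width: 0.0451
```

```bash
python3 -c "
from plan import *
plan((.379,-.3005,.035,-.005))"
```

```text
t 28.825 pos [ 0.3813 -0.2984  0.0428] grip 0.045113687292049995 yaw -0.0 q6 -0.8951022792190808
1 x turn [0.005, 0.005, 0.006]
1 x shift [0.78, -0.21, -0.23]
```

Call:
arm_command([
  [0.4,-0.2,-0.2,0,0,0,4.5],
  [0.4,0,0,0,0,0,4.5],
  [0,0,0,0,0,0,4.5],
  [0,0,0,0,0,0,1.2],
  [0,0,0,0,0,0,1.2],
  [0,0,0,0,0,0,1.2],
  [0,0,0,0,0,0,1.2],
  [0,0,0,0,0,0,1.2],
])

```text
time: 29.82
position: [0.3794, -0.301, 0.035]
tool_rot: [-0.002, 0.705, -0.003, 0.709]
ft_force: [-1.2, -0.1, -0.2]
grip_width: 0.0174
```

Call:
arm_command([
  [-1,0,0,0,0,0,1.2],
  [-2,0,0,0,0,0,1.2],
  [-3,0,0,0,0,0,1.2],
  [-4,0,0,0,0,0,1.2],
  [-4,0,0,0,0,0,1.2],
  [-2,0,0,0,0,0,1.2],
  [0,0,0,0,0,0,1.2],
])

```text
time: 30.7
position: [0.3768, -0.2974, 0.2007]
tool_rot: [-0.001, 0.706, -0.001, 0.708]
ft_force: [-0.8, -0.0, -3.0]
grip_width: 0.0174
```

```bash
python3 -c "
from rk import *
s=slot(-.08); plan((*s,.19,RY)); o=robot.get_obs(); print(s,o['ft_force'])"
```

```text
t 30.7 pos [ 0.3768 -0.2974  0.2007] grip 0.0174423618668702 yaw -0.0 q6 -0.9016281834283854
1 x turn [0.152, 0.003, 0.003]
11 x shift [0.1, 5.1, -0.35]
[0.42402049 0.26250087] [-0.84476115 -0.0440858  -2.95569844]
```

Call:
arm_command([
  [0,0,0,0.152,0,0,1.2],
  [0,5.1,0.3,0,0,0,1.2],
  [0,5.1,0.3,0,0,0,1.2],
  [0,5.1,0.3,0,0,0,1.2],
  [0,5.1,0.3,0,0,0,1.2],
  [0,5.1,0,0,0,0,1.2],
  [0,5.1,-0.5,0,0,0,1.2],
  [0,5.1,-0.8,0,0,0,1.2],
  [0,5.1,-0.8,0,0,0,1.2],
  [0,5.1,-0.8,0,0,0,1.2],
  [0,3,-0.6,0,0,0,1.2],
  [0,0,0,0,0,0,1.2],
])

```text
time: 32.2
position: [0.4253, 0.2049, 0.1884]
tool_rot: [0.057, 0.711, -0.057, 0.698]
ft_force: [-0.1, -0.1, -3.0]
grip_width: 0.0178
```

```bash
python3 -c "
from rk import *
s=slot(-.075); plan((*s,.11,RY)); o=robot.get_obs(); print(o['ft_force'])"
```

```text
t 32.2 pos [0.4253 0.2049 0.1884] grip 0.01775146653440549 yaw -0.162 q6 0.36699946372009207
1 x turn [-0.01, -0.018, 0.002]
2 x shift [3.92, 2.84, -0.25]
[-0.08025236 -0.05840925 -2.99530074]
```

Call:
arm_command([
  [1.5,2.8,-0.2,-0.01,-0.018,0.002,1.2],
  [2.5,2.8,-0.2,0,0,0,1.2],
  [2.2,0,0,0,0,0,1.2],
  [1,0,0,0,0,0,1.2],
  [0,0,0,0,0,0,1.2],
  [0,0,0,0,0,0,1.2],
])

```text
time: 32.95
position: [0.4282, 0.2569, 0.1114]
tool_rot: [0.053, 0.707, -0.057, 0.703]
ft_force: [0.0, 0.1, -2.6]
grip_width: 0.0177
```

```bash
python3 -c "
from rk import *
s=slot(-.075); plan((*s,.08,RY)); o=robot.get_obs(); print(o['ft_force'])"
```

```text
t 32.95 pos [0.4282 0.2569 0.1114] grip 0.01767734085831178 yaw -0.155 q6 0.47536163322983993
1 x shift [3.14, 0.49, 0.0]
[ 0.02235768  0.12389862 -2.56612745]
```

Call:
arm_command([
  [1.0,0.4,0.1,0,-0.004,0.004,1.2],
  [1.5,0,0,0,0,0,1.2],
  [0.9,0,0,0,0,0,1.2],
  [0,0,0,0,0,0,1.2],
  [0,0,0,0,0,0,1.2],
])

```text
time: 33.58
position: [0.4324, 0.2613, 0.0778]
tool_rot: [0.056, 0.703, -0.055, 0.707]
ft_force: [0.1, -0.4, -3.1]
grip_width: 0.0178
```

```bash
python3 -c "
from rk import *
s=slot(-.075); plan((*s,.0655,RY)); o=robot.get_obs(); print(o['ft_force'])"
```

```text
t 33.575 pos [0.4324 0.2613 0.0778] grip 0.017783596654576714 yaw -0.157 q6 0.47907234893147727
1 x shift [1.23, -0.0, -0.35]
[ 0.14555413 -0.37763423 -3.0541917 ]
```

Call:
arm_command([
  [0.7,0,-0.2,0,0,0,1.2],
  [0.4,0,0,0,0,0,1.2],
  [0.2,0,0,0,0,0,1.2],
  [0,0,0,0,0,0,1.2],
])

```text
time: 34.08
position: [0.4311, 0.262, 0.0651]
tool_rot: [0.056, 0.702, -0.054, 0.708]
ft_force: [-1.1, -0.4, 0.5]
grip_width: 0.0182
```

Call:
arm_command([
  [0,0,0,0,0,0,4.5],
  [0,0,0,0,0,0,4.5],
  [0,0,0,0,0,0,4.5],
  [-2,0,0,0,0,0,4.5],
  [-4,0,0,0,0,0,4.5],
  [-5,0,0,0,0,0,4.5],
  [-1,0,0,0,0,0,7],
])

```text
time: 34.95
position: [0.4307, 0.2617, 0.188]
tool_rot: [0.057, 0.702, -0.054, 0.708]
ft_force: [-0.7, 0.5, -0.7]
grip_width: 0.0495
```

```bash
python3 -c "
from plan import *
plan((.62,.0,.21,-.15),(.662,-.001,.21,-.15))"
```

```text
t 34.95 pos [0.4307 0.2617 0.188 ] grip 0.04951248023663709 yaw -0.157 q6 0.48105942536065927
1 x turn [-0.007, 0.007, -0.004]
6 x shift [-0.37, -3.84, 3.77]
1 x shift [0.0, 0.53, 4.17]
```

Call:
arm_command([
  [-0.6,-5.2,0.3,0,0,0,7],
  [-0.6,-5.2,0.4,0,0,0,7],
  [-0.6,-5.2,0.4,0,0,0,7],
  [-0.6,-5.2,0.4,0,0,0,7],
  [-0.6,-5.2,0.4,0,0,0,7],
  [-0.6,-5.2,0.4,0,0,0,7],
  [0,-5.2,0.4,0,0,0,7],
  [0,-5.2,0.4,0,0,0,7],
])

```text
time: 35.95
position: [0.395, -0.1624, 0.2199]
tool_rot: [0.054, 0.703, -0.05, 0.707]
ft_force: [0.3, 0.9, 0.4]
grip_width: 0.0704
```

```bash
cat > chk.py <<'E'
from rk import *
import sys
im,d=grab("top"); W=cloud("top",d); Z=W[...,2]
c,s=math.cos(RY),math.sin(RY); dx=W[...,0]-RC[0]; dy=W[...,1]-RC[1]; X=c*dx+s*dy; Y=-s*dx+c*dy
m=(abs(X)<.155)&(abs(Y)<.062)&(Z>.066)&(Z<.13)
n,l,st,ce=cv2.connectedComponentsWithStats(m.astype(np.uint8))
for i in range(1,n):
    if st[i,4]<60: continue
    k=l==i; P=np.c_[X[k],Y[k],Z[k]]; sh=abs(P[:,1]-np.median(P[:,1]))<.025
    print(st[i,4],"X",np.percentile(P[:,0],[2,98]).round(3),"Y",P[:,1].min().round(4),P[:,1].max().round(4),"shank z",np.median(P[sh,2]).round(4),"top",P[:,2].max().round(4))
m=(Z>.11)&(Z<.152)&(abs(W[...,0]-.69)<.06)&(abs(W[...,1]-.01)<.06)
if m.any():
    p=np.array(cv2.minAreaRect(W[m][:,:2].astype(np.float32))[0]); e=p-[.6845,-.0052]; c,s=math.cos(-.15),math.sin(-.15); print("knob",m.sum(),p,"along",c*e[0]+s*e[1]+.0225,"across",-s*e[0]+c*e[1]+.04)
t=(Z>.04)&(Z<.09)&(np.hypot(W[...,0]-.4985,W[...,1]+.2875)<.16)&(np.hypot(W[...,0]-.4985,W[...,1]+.2875)>.03); print("on table px",t.sum())
cv2.imwrite(sys.argv[1],cv2.resize(im[120:300,90:410],None,fx=2.5,fy=2.5,interpolation=2)); plan((.662,-.001,.2,-.15))
E
python3 chk.py pics/t6.png
```

```text
365 X [0.069 0.093] Y -0.0592 0.0599 shank z 0.0781 top 0.1023
366 X [-0.011  0.014] Y -0.0609 0.0577 shank z 0.078 top 0.1038
374 X [-0.086 -0.061] Y -0.0598 0.0598 shank z 0.0785 top 0.1027
knob 132 [6.63126826e-01 5.66468574e-04] along 0.0005050936935241043 across 0.04250775018309702
on table px 0
t 36.0 pos [ 0.3964 -0.1696  0.2202] grip 0.06986609703725777 yaw -0.151 q6 -0.5187968885895382
1 x turn [-0.001, 0.009, 0.001]
6 x shift [0.34, 3.44, 3.96]
```

View pics/t6.png

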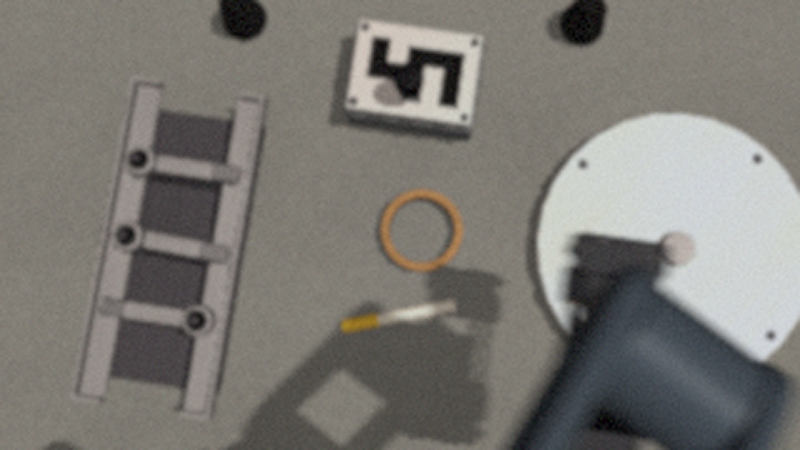

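Call:
arm_command([
  [0.2,3.5,4,0,0.009,0,7],
  [0.2,3.5,4,0,0,0,7],
  [0.2,3.5,4,0,0,0,7],
  [0.2,3.5,4,0,0,0,7],
  [0.2,3.5,4,0,0,0,7],
  [0,2.5,3.5,0,0,0,7],
  [0,0,0,0,0,0,7],
  [0,0,0,0,0,0,7],
])

```text
time: 37.0
position: [0.6627, -0.0059, 0.1987]
tool_rot: [0.057, 0.71, -0.057, 0.699]
ft_force: [0.3, -0.3, 0.6]
grip_width: 0.0699
```

```bash
python3 -c "
from plan import *
plan((.6625,0,.18,-.15))"
```

```text
t 37.0 pos [ 0.6627 -0.0059  0.1987] grip 0.06994641881443987 yaw -0.162 q6 -0.014558072779511919
1 x turn [-0.012, -0.016, 0.0]
1 x shift [1.87, 0.58, -0.11]
```

Call:
arm_command([
  [1,0.5,-0.1,-0.012,-0.016,0,7],
  [0.8,0,0,0,0,0,7],
  [0,0,0,0,0,0,7],
  [0,0,0,0,0,0,7],
])

```text
time: 37.5
position: [0.6588, -0.003, 0.1796]
tool_rot: [0.054, 0.706, -0.054, 0.704]
ft_force: [-0.4, -0.4, -0.1]
grip_width: 0.0698
```

```bash
python3 -c "
from plan import *
plan((.6625,0,.112,-.15))"
```

```text
t 37.5 pos [ 0.6588 -0.003   0.1796] grip 0.06976890508629213 yaw -0.153 q6 -0.01934397865479276
2 x shift [3.38, 0.18, 0.16]
```

Call:
arm_command([
  [2,0.4,0.3,0,0,0,7],
  [2.4,0,0,0,0,0,7],
  [1.8,0,0,0,0,0,7],
  [0.6,0,0,0,0,0,7],
  [0,0,0,0,0,0,7],
])

```text
time: 38.12
position: [0.6631, 0.0003, 0.1074]
tool_rot: [0.054, 0.706, -0.055, 0.704]
ft_force: [-1.3, -0.1, 0.4]
grip_width: 0.0701
```

```bash
python3 -c "
from sel import *
plan((.6625,0,.112,-.15))"
```

```text
t 38.12 along 0.5 across 42.3 z 0.1074 F [-1.3 -0.1  0.4] grip 0.0701
t 38.125 pos [6.631e-01 3.000e-04 1.074e-01] grip 0.07008256228260108 yaw -0.155 q6 -0.012094159376688006
1 x shift [-0.46, -0.04, -0.05]
```

Close, then along +20.

Call:
arm_command([
  [-0.4,0,0,0,0,0,2.4],
  [0,0,0,0,0,0,2.4],
  [0,0,0,0,0,0,2.4],
  [0,0,0,0,0,0,2.4],
  [0,0,0,0,0,0,2.4],
  [0,0,0,0,0,0,2.4],
  [0,0,0,0,0,0,2.4],
], grip_force=20)

```text
time: 39.0
position: [0.6645, 0.0002, 0.1144]
tool_rot: [0.054, 0.705, -0.055, 0.705]
ft_force: [-0.1, 1.1, 0.5]
grip_width: 0.0296
```

```bash
python3 sel.py
```

```text
t 39.0 along 1.9 across 42.3 z 0.1144 F [-0.1  1.1  0.5] grip 0.0296
```

Call:
arm_command([
  [0,-0.1,0.9,0,0,0,2.4],
  [0,0,0.8,0,0,0,2.4],
  [0,0,0,0,0,0,2.4],
])

```text
time: 39.38
position: [0.6819, -0.003, 0.1144]
tool_rot: [0.055, 0.705, -0.055, 0.705]
ft_force: [0.7, 0.7, 0.9]
grip_width: 0.0295
```

```bash
python3 sel.py
```

```text
t 39.38 along 19.6 across 41.8 z 0.1144 F [0.7 0.7 0.9] grip 0.0295
```

Call:
arm_command([
  [0,1,0,0,0,0,2.4],
  [0,1,0,0,0,0,2.4],
  [0,1,0,0,0,0,2.4],
  [0,0.9,0,0,0,0,2.4],
  [0,0,0,0,0,0,2.4],
])

```text
time: 40.0
position: [0.6882, 0.0375, 0.1143]
tool_rot: [0.053, 0.705, -0.055, 0.705]
ft_force: [-0.8, -0.1, 0.5]
grip_width: 0.0293
```

```bash
python3 sel.py
```

```text
t 40.0 along 19.8 across 82.7 z 0.1143 F [-0.8 -0.1  0.5] grip 0.0293
```

Call:
arm_command([
  [0,-0.1,0.8,0,0,0,2.4],
  [0,0,0.9,0,0,0,2.4],
  [0,0,0.8,0,0,0,2.4],
  [0,0,0.2,0,0,0,2.4],
  [0,0,0,0,0,0,2.4],
])

```text
time: 40.62
position: [0.7164, 0.0331, 0.1142]
tool_rot: [0.055, 0.706, -0.054, 0.704]
ft_force: [-2.0, 1.1, 1.3]
grip_width: 0.0297
```

```bash
python3 sel.py
```

```text
t 40.62 along 48.3 across 82.6 z 0.1142 F [-2.   1.1  1.3] grip 0.0297
```

Fully in. Release, rise and back off for a last look.

Call:
arm_command([
  [0,0,0,0,0,0,7],
  [0,0,0,0,0,0,7],
  [0,0,0,0,0,0,7],
  [-3.5,0,0,0,0,0,7],
  [-4,0,0,0,0,0,7],
  [-4,0,0,0,0,0,7],
  [0,-4,-4,0,0,0,7],
  [0,-4,-4,0,0,0,7],
  [0,-4,-4,0,0,0,7],
  [0,-4,-4,0,0,0,7],
  [0,-4,-4,0,0,0,7],
  [0,0,0,0,0,0,7],
])

```text
time: 42.12
position: [0.4845, -0.1401, 0.2325]
tool_rot: [0.052, 0.702, -0.056, 0.708]
ft_force: [0.9, -0.2, 0.5]
grip_width: 0.0699
```

```bash
python3 chk.py pics/t7.png
```

```text
368 X [0.069 0.094] Y -0.0593 0.0596 shank z 0.0782 top 0.1012
367 X [-0.011  0.014] Y -0.0608 0.0583 shank z 0.0784 top 0.1039
376 X [-0.085 -0.061] Y -0.0598 0.0592 shank z 0.0781 top 0.1031
knob 137 [0.71495658 0.03293492] along 0.04691577649087987 across 0.0822580759575719
on table px 1
t 42.175 pos [ 0.4866 -0.1397  0.2328] grip 0.07042047012674194 yaw -0.151 q6 -0.3486981328248157
1 x turn [-0.001, 0.012, 0.005]
5 x shift [0.66, 3.27, 3.05]
```

View pics/t7.png

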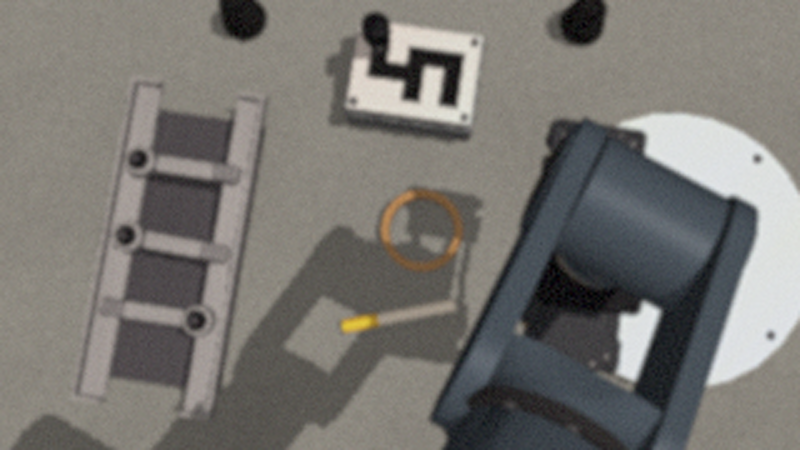

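The last picture shows the three rods across the rack, at (138,160), (126,235) and (197,320), with studs up. The lever knob is in the last slot at (375,30), and the arm is clear of everything.

```bash
python3 -c "
from rig import workorder; print(workorder.hand_in())"
```

```text
the job is handed in; nothing more can be done
None
```

I moved the lever from the first slot into the middle slot, placed all three tie-rod ends on the rack, then took the lever on into the last slot. I handed the job in at about 42 s; no verdict was reported.

- **Tie-rod ends:** The last camera check shows all three across both irons, studs up. They sit at about +80, 0 and −75 mm along the rack, within about 2 mm of its centre line. Shank tops measured about 78 mm, which matches being seated.
- **Lever:** The middle slot read about (0, 41–42) mm along and across, both before the first rod was placed and after the last. The final position read about (47, 82) mm, in the last slot.
- **Other things:** The boots, tape and marker look unmoved in the pictures; I did not measure them. The arm ended clear of everything.
- **What went differently:** The first grasp closed about 9 mm too high, so I reopened and redid it. The turntable turned and one rod was shifted during the run, so I located the remaining two again before picking them. I saw no slackening of the grip.
- **Disagreement:** Both lever readings across are about 2 mm above nominal, consistent with a small error in my estimate of the selector's position. No check failed.

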